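Load a slide carrier under the spring leaf of a scanner stage

ROBOT

A 6-joint arm with a two-finger parallel gripper is mounted at the origin on the work surface. World frame = base frame: x ahead of the robot, y to its left, z up, the work surface at z = 0. Lengths are in m, angles in rad, forces in N, time in s.
With the tool pointing down it reaches from about 0.325 to 0.85 m from the base axis. Payload 4.4 kg.
Tool frame: the origin (TCP) lies between the finger pads; the fingertips stand 17 mm ahead of it and the grasp point (between the pads) lies 2 mm behind it; z points along the fingers, x is the direction in which the jaws open and shut, and the axes are right-handed (so a half turn about z gives the same grasp; the last joint's range is limited). The gripper opens to 94 mm and grips with 3 to 60 N. Pads are 16 mm wide; open, the fingers measure 119 mm over their backs; the gripper's body (75 mm by 177 mm) begins 78 mm behind the grasp point.
Start: joints at [-1.462, 0.207, 1.542, -0, 1.393, -0.15], TCP at [0.148, -0.556, 0.222] pointing down, gripper open.
Joint ranges: [-2.73, 2.73], [-0.86, 2.22], [0.23, 2.46], [-1.11, 4.25], [0.08, 2.63], [-2.82, 2.82]. Speed limits (rad/s): [2.79, 2.79, 3.14, 3.14, 3.14, 3.14].

INTERFACE

Orientations are given as a unit quaternion [x, y, z, w].
In Python, from plant import robot, move_gripper, solver, camera, ticket, readout gives the robot as it stands. Calls block until the motion is done:
- robot.reach(position, orientation): joint-space move of the TCP to a pose.
- robot.move_straight(position, rate=0.15, ori=None, guard=None): straight line of the TCP; ori=None keeps the orientation; rate is the mean speed in m/s. With guard (N) it stops when the force on the tool has changed by that much, and returns True; else False.
- robot.set_joints(angles): joint-space move.
- move_gripper(opening, newtons=None): opening from 0.0 (shut) to 1.0 (fully open); newtons is the grip in N (None keeps the last); returns when the fingers have stopped.
- robot.dwell(seconds).
- solver.ik(position, orientation): joint angles nearest the present ones, or None.
- camera(name): name is "scene" or "top" or "wrist"; returns a dict with "image" (480x640x3 uint8, red, green, blue), "camera_matrix" (3x3 intrinsics, pixels), "rvec" (rotation vector, rad) and "tvec" (3), from world to camera coordinates, as OpenCV has them; the wrist camera has in their place "hand_eye" (4x4, takes a point from camera to tool coordinates, whose origin is the TCP and whose axes are the tool frame's). Camera axes: x right, y down, z forward; pixel columns grow to the right and rows downward; lengths in m; the calibration is good to about 2 mm. A picture is of the moment at which its call begins: read the wrist's pose just before it. There is no depth.
A pose or a line that the arm cannot do raises robot.PlanningError and nothing moves.
- ticket.finish_job(): hands the job in, once; it reports no verdict.
Readings, each from a call of its own:
- readout.current_time_s(): time.
- readout.current_joint_pos(): joint angles.
- readout.current_qd(): joint speeds.
- readout.current_effort(): joint torques, N m.
- readout.current_position(): TCP position.
- readout.current_tcp_rot(): TCP orientation.
- readout.current_ft_force(): force on the tool from outside, world axes, zero at the start.
- readout.current_moment(): the same for the moment, N m.
- readout.current_grip_width(): opening from 0.0 (shut) to 1.0 (fully open).
Only numpy, scipy, OpenCV 4.12 (cv2) and the standard library are available. Lean on these libraries where they do the work, as an engineer would, in place of code of your own. Each camera call takes 0.05 s, during which the arm holds its last target. There are 200 camera calls.

TASK

Load the blue slide carrier into the white loading stage: press it down hard with a fingertip (the yellow dish is made for it) against the sprung orange bed, and while pressing slide it under the dark bridge and the copper spring leaf until it is fully home against the red stop and the orange bed has sprung up again behind it. Do not lift or tip the carrier out of its channel, and leave the bottle, jar, beaker, tube rack and tip box where they are. Finish with the hand clear.

Things in the scene. Friction and masses are not known exactly. Their poses are not given: they have to be found in the camera images.
- station: White low loading stage fixed to the bench, 275 x 110 mm. Origin on the bench below the spot where the carrier's centre is when home; x axis = direction in which the carrier is slid, z up. Open channel along x, 73 mm wide, floor 22 mm above the bench, aluminium walls 9 mm thick with tops 36 mm above the bench. Nothing on the stage is higher than 56 mm.
- bridge_under (a point): Middle of the underside of the dark steel bridge across the channel (10 mm along x, 111 mm wide), 5 mm before the stage's origin, 36.5 mm above the bench; bridge top 52 mm, spring mount on it 56 mm. A carrier flat on the floor (top 34 mm) passes below it; on the raised bed (top 42 mm) it is blocked.
- stop_face (a point): Middle of the near face of the red stop at the end of the channel, at x = +76 mm of the stage; stop top 36 mm above the bench.
- carrier: Loose blue slide carrier, 150 (x) x 70 (y) x 12 mm, about 150 g, slippery in its channel, two glass slides in its front (+x) part. Origin at the centre of its underside, x axis along the stage's x. Start: level on the raised bed, underside 30 mm above the bench, centre at stage x = -90 to -104 mm. Home: centre at x = 0 to +1 mm, underside on the channel floor, 22 mm above the bench.
- carrier_dish (a point): Centre of the floor of the yellow finger dish, 49 mm behind the carrier's centre and 7 mm above its underside: 37 mm above the bench at the start, 29 mm when pressed down. The dish is 44 mm long (x), 50 mm wide (y), 5 mm deep, with upright walls all round to push against.
- bed (a joint): Orange sprung bed under the carrier, 82 x 44 mm, at x = -162 to -80 mm of the stage. In m: 0 = up (8 mm above the channel floor), 0.008 = pressed level with the floor. Pushes up with 5 N when up, 9 N when level. Springs back to 0 behind the carrier once the carrier is within 5 mm of home, and locks it in.
- leaf (a joint): Copper-coloured leaf spring, 14 mm wide, sloping down from the bridge along the stage's +x to a toe about 48 mm beyond it. In rad: 0 = free, toe about 5 mm lower than the top of a pressed-down carrier; about 0.1 with the carrier under it, when it presses on the carrier with about 5 N and drags.
- reagent: Bystander: amber bottle, 48 mm across, 95 mm high, standing beside the stage. Origin at its foot.
- stain_jar: Bystander: white jar with red cap, 44 mm across, 55 mm high. Origin at its foot.
- beaker: Bystander: glass beaker, 54 mm across, 60 mm high. Origin at its foot.
- tube_rack: Bystander: blue stepped tube rack, 120 x 130 mm, up to 78 mm high with the tube caps. Origin at the centre of its underside.
- tip_box: Bystander: grey tip box with clear lid, 87 x 67 x 58 mm. Origin at the centre of its underside.
Not all that is in view belongs to the job. There is more than one size of the carrier; the one meant has the size given above.

How it is judged:
By the outcome, as a careful person would: the job done as asked, in the order asked, and still so for the second after the job is handed in, with the robot touching nothing.
It also fails if it takes over 38 s, if anything falls off the work surface, if the arm or the gripper's body presses on something with over 40 N, if the wrist force passes 120 N, or if a joint passes its speed limit or range.

## Working session

There is one attempt and no reset: what is moved stays moved. The work goes in short steps, each a Python script; the robot and the scene stay as the last script left them, time stands still between calls to the robot, and variables do not carry over. Pictures are saved under pics/ and viewed, about 8 in all and at most 12, crops included, and the job is handed in when it is done.

```bash
ls; mkdir -p pics; python3 - <<'E'
from plant import camera, readout
import cv2,pickle
d={}
for n in("scene","top"):
    c=camera(n); d[n]=c; cv2.imwrite(f"pics/{n}0.png",c["image"][:,:,::-1])
    print(n,c["camera_matrix"],c["rvec"],c["tvec"])
pickle.dump(d,open("d0.pkl","wb"))
print(readout.current_time_s(),readout.current_tcp_rot())
E
```

```text
pics
scene [[481.37082569   0.         324.92911446]
 [  0.         481.37082569 242.59473269]
 [  0.           0.           1.        ]] [ 0.56966198  2.48295795 -1.40093651] [ 0.45724329 -0.06052336  1.00958632]
top [[439.28946314   0.         319.68122854]
 [  0.         439.28946314 242.32921646]
 [  0.           0.           1.        ]] [ 2.14307105 -2.12846399  0.24465028] [0.01815108 0.52597657 0.62128832]
0.1 [ 7.92730130e-01 -6.09571880e-01 -7.18537311e-04 -7.39434261e-04]
```

View pics/top0.png

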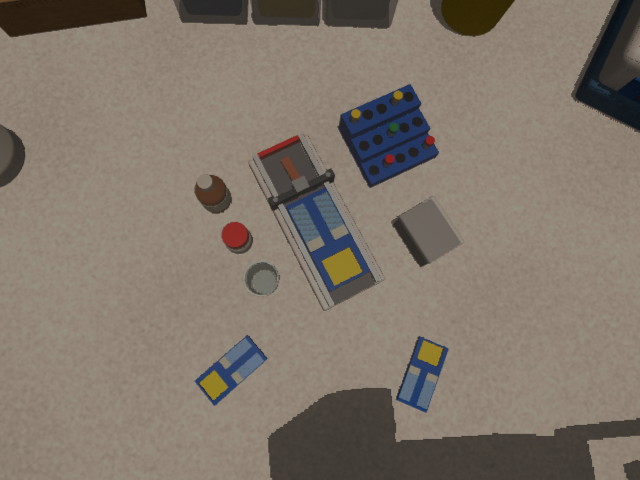

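View pics/scene0.png

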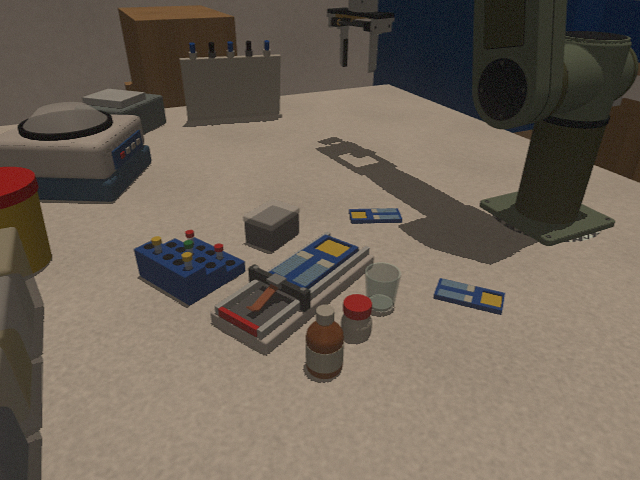

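The top view shows three blue carriers: in the stage at (325,237), and smaller loose ones at (231,370) and (422,374). I choose the one in the stage, with its dish at about (342,266). The stop is at (279,148) and the bridge at (302,190). Bystanders are at (212,193), (236,237), (262,279), (388,135) and (427,232). Next I take close crops.

```bash
python3 - <<'E'
import cv2
a=cv2.imread("pics/top0.png")[125:315,240:390]; cv2.imwrite("pics/c1.png",cv2.resize(a,None,fx=3,fy=3,interpolation=cv2.INTER_CUBIC))
a=cv2.imread("pics/scene0.png")[225:355,205:385]; cv2.imwrite("pics/c2.png",cv2.resize(a,None,fx=4,fy=4,interpolation=cv2.INTER_CUBIC))
E
```

```text
(no output)
```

View pics/c1.png

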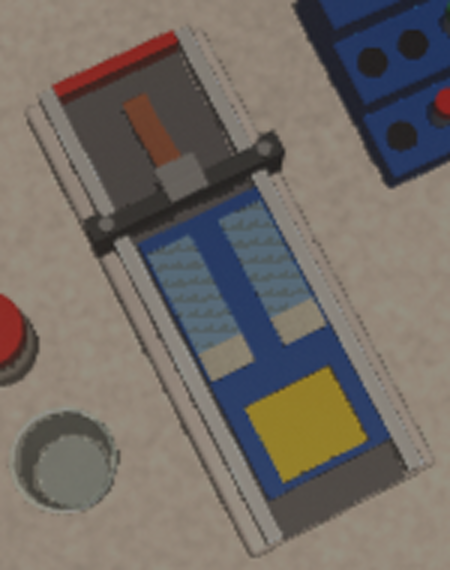

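View pics/c2.png

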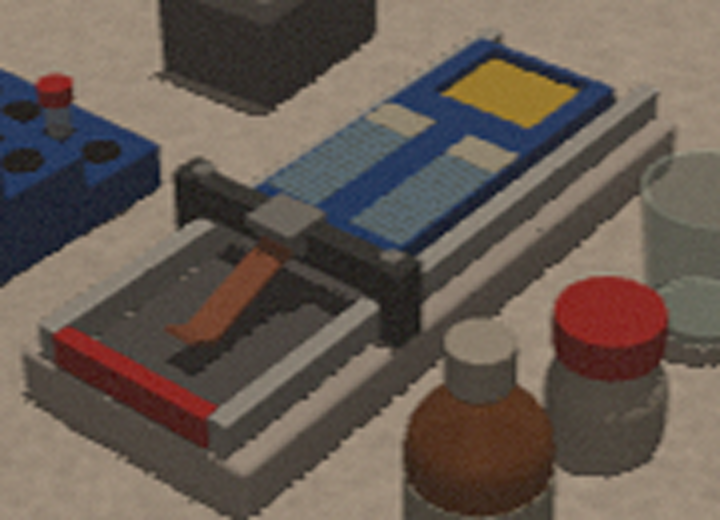

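The crops confirm the choice: the carrier lies in the channel with its front just short of the bridge and the dish at the rear. I triangulate the features.

```bash
cat > h.py <<'E'
import numpy as np,cv2
from scipy.spatial.transform import Rotation as R
def P(c): return np.hstack([cv2.Rodrigues(c["rvec"])[0],np.reshape(c["tvec"],(3,1))])
def nrm(c,p): return cv2.undistortPoints(np.float64(p).reshape(-1,1,2),c["camera_matrix"],None).reshape(-1,2)
def tri(a,pa,b,pb):
    X=cv2.triangulatePoints(P(a),P(b),nrm(a,pa).T,nrm(b,pb).T); return (X[:3]/X[3]).T
def plane(c,p,z):
    Rm=cv2.Rodrigues(c["rvec"])[0];o=-Rm.T@np.ravel(c["tvec"])
    d=np.c_[nrm(c,p),np.ones(len(nrm(c,p)))]@Rm
    return o+d*((z-o[2])/d[:,2])[:,None]
E
python3 - <<'E'
import pickle
from h import *
np.set_printoptions(precision=4,suppress=True)
d=pickle.load(open("d0.pkl","rb"));t,s=d["top"],d["scene"]
T={"boltL":(106,223),"boltR":(265,149),"carRL":(272,499),"carRR":(388,441),"dFL":(245,407),"dFR":(329,367),"dRR":(367,440),"dRL":(283,482),"stL":(62,98),"stR":(180,45)}
S={"boltL":(395,258),"boltR":(200,167),"carRL":(612,90),"carRR":(485,40),"dFL":(530,128),"dFR":(442,93),"dRR":(493,59),"dRL":(580,92),"stL":(215,408),"stR":(62,330)}
Tp={k:np.array(v)/3+[240-.33,125-.33] for k,v in T.items()};Sp={k:np.array(v)/4+[205-.37,225-.37] for k,v in S.items()}
X={k:tri(t,Tp[k],s,Sp[k])[0] for k in T}
for k in X: print(k,X[k])
dc=np.mean([X[k] for k in X if k[0]=='d'],0);print("dish",dc)
mid=lambda a,b:(X[a]+X[b])/2
bm,sm,cr=mid("boltL","boltR"),mid("stL","stR"),mid("carRL","carRR")
print("bridge mid",bm,"stop",sm,"car rear",cr)
for a,b in((cr,sm),(cr,bm),(dc,sm)): v=(b-a)[:2];print(np.linalg.norm(v),np.degrees(np.arctan2(v[1],v[0])))
for a,b in(("boltR","boltL"),("carRR","carRL"),("stR","stL")): v=(X[b]-X[a])[:2];print(a,np.linalg.norm(v),np.degrees(np.arctan2(v[1],v[0]))-90)
for c,p in((t,Tp),(s,Sp)):
  print("planes",plane(c,[p["stL"],p["stR"]],.036).mean(0),plane(c,[p["carRL"],p["carRR"]],.042).mean(0))
E
```

```text
boltL [0.5916 0.092  0.0533]
boltR [0.6341 0.0092 0.0537]
carRL [0.4521 0.0052 0.0385]
carRR [ 0.4822 -0.0546  0.039 ]
dFL [0.4988 0.0193 0.0405]
dFR [ 0.5193 -0.0237  0.039 ]
dRR [ 0.4833 -0.0443  0.035 ]
dRL [ 0.4622 -0.0014  0.0362]
stL [0.6685 0.1183 0.0327]
stR [0.7021 0.0544 0.0309]
dish [ 0.4909 -0.0125  0.0377]
bridge mid [0.6128 0.0506 0.0535] stop [0.6853 0.0863 0.0318] car rear [ 0.4672 -0.0247  0.0388]
0.2447387288081659 26.98110576669505
0.1639589544701107 27.328334217926695
0.21810609381357893 26.96039814396659
boltR 0.09310919435135394 27.18632960638878
carRR 0.06693520867958014 26.7314874068323
stR 0.0721617179125372 27.747051574540563
planes [0.6835 0.0861 0.036 ] [ 0.4674 -0.0247  0.042 ]
planes [0.6865 0.0914 0.036 ] [ 0.4694 -0.0194  0.042 ]
```

Heights agree with the text: bridge 53 mm, carrier top 39 (text 42), stop 32 (text 36). The carrier rear measures 67 mm wide (70) and the stage yaw is about 27°. The carrier centre is at stage x ≈ -94. The origin from the stop and from the bridge agrees to 1 mm, at (0.617,0.052). I close the gripper, hover over the dish and check with the wrist camera.

```bash
cat >> h.py <<'E'
yaw=np.radians(27.05);u=np.array([np.cos(yaw),np.sin(yaw),0]);v=np.array([-u[1],u[0],0])
O=np.array([.6174,.0523,0]);Q=R.from_matrix(np.c_[-v,-u,[0,0,-1]]).as_quat()
def W(x,y,z): return O+x*u+y*v+[0,0,z]
def loc(p): return np.array([(p-O)@u,(p-O)@v,p[2]])
E
python3 - <<'E'
from plant import *
from h import *
np.set_printoptions(precision=4,suppress=True)
move_gripper(0.0,20)
robot.reach(W(-.137,0,.15),Q)
robot.dwell(.2)
p,q=np.array(readout.current_position()),readout.current_tcp_rot()
c=camera("wrist");im=c["image"][:,:,::-1].copy()
M=np.eye(4);M[:3,:3]=R.from_quat(q).as_matrix();M[:3,3]=p;M=np.linalg.inv(M@c["hand_eye"])
def pr(x): return cv2.projectPoints(np.float64([x]),cv2.Rodrigues(M[:3,:3])[0],M[:3,3],c["camera_matrix"],None)[0].ravel()
for a in(-1,1):
  for b in(-1,1):
    for X in(W(-.143+a*.022,b*.025,.042),W(-.094+a*.075,b*.035,.042)):
      cv2.drawMarker(im,tuple(int(i) for i in pr(X)),(0,255,0),0,14,1)
cv2.imwrite("pics/w1.png",im)
print(loc(p),readout.current_time_s(),readout.current_ft_force(),readout.current_grip_width(),pr(W(-.143,0,.037)))
E
```

```text
[-0.1372 -0.0006  0.1501] 4.0833 [ 0.5418  0.2969 -0.2117] 0.0038440942811454014 [321.9539 249.7069]
```

View pics/w1.png

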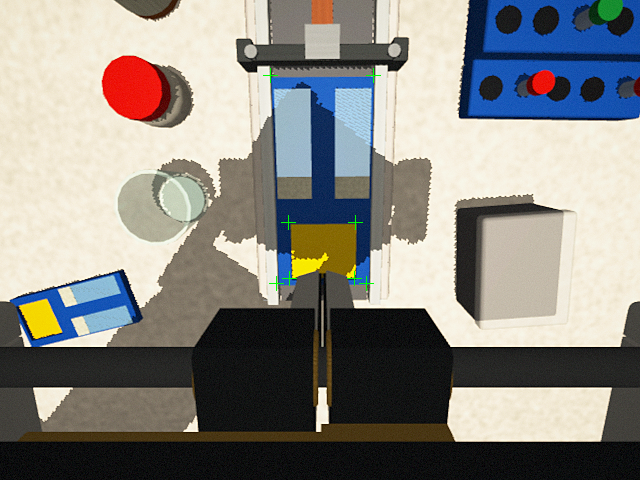

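The wrist view matches the prediction to about 2 mm: dish edges at columns 291 and 356 and row 224, carrier front at row 76. Now I press down.

```bash
python3 - <<'E'
from plant import *
from h import *
np.set_printoptions(precision=4,suppress=True)
f=lambda:np.array(readout.current_ft_force())
robot.move_straight(W(-.137,0,.066),.12)
f0=f();np.save("f0.npy",f0)
print("contact",robot.move_straight(W(-.137,0,.046),.03,guard=3),loc(np.array(readout.current_position())),f()-f0)
z=readout.current_position()[2]
while z>.038:
    z-=.001; robot.move_straight(W(-.137,0,z),.03)
    F=f()-f0; print(z,loc(np.array(readout.current_position())),F)
    if F[2]>20: break
print(readout.current_time_s(),z);np.save("z.npy",z)
E
```

```text
contact True [-0.1367 -0.0002  0.0513] [ 0.0464 -0.2761  4.1531]
0.05031896471040562 [-0.1367 -0.0002  0.0507] [-0.9828 -0.4688  3.4404]
0.049318964710405616 [-0.1367 -0.0002  0.0497] [-0.7716 -0.4285  4.7583]
0.048318964710405615 [-0.1367 -0.0002  0.0487] [-0.3934 -0.7578  5.4866]
0.047318964710405614 [-0.1367 -0.0002  0.0478] [-0.4391 -0.9146  5.1562]
0.046318964710405613 [-0.1367 -0.0002  0.0469] [-0.1346 -0.4403  6.5378]
0.04531896471040561 [-0.1367 -0.0002  0.0462] [-2.6869 -0.6055  8.8162]
0.04431896471040561 [-0.1367 -0.0002  0.0461] [-4.6932 -0.1399 16.1406]
0.04331896471040561 [-0.1366 -0.0003  0.0461] [-7.3909  0.4304 22.956 ]
7.45 0.04331896471040561
```

```bash
cat > slide.py <<'E'
from plant import *
from h import *
np.set_printoptions(precision=4,suppress=True)
f0=np.load("f0.npy");z=float(np.load("z.npy"))
def st():
    F=np.array(readout.current_ft_force())-f0; return np.array([F@u,F@v,F[2]]),loc(np.array(readout.current_position()))
x=-.137
while x<-.028:
    dx=.010 if x<-.06 else .003
    x+=dx; robot.move_straight(W(x,0,z),.05)
    F,p=st(); print(round(x,4),p,F)
    if F[2]<16: z-=.0005
    if F[2]>32: z+=.0005
    if F[0]<-22: break
    if x<-.125 and F[2]<10: break
np.save("x.npy",[x,z]);print(readout.current_time_s())
E
python3 slide.py
```

```text
-0.127 [-0.1265 -0.0013  0.0461] [-6.6255  1.1771 20.6025]
-0.117 [-0.1164 -0.0015  0.0461] [-6.3987 -0.6842 19.2308]
-0.107 [-0.1064 -0.0016  0.0462] [-6.6069 -0.578  19.6593]
-0.097 [-0.0964 -0.0015  0.0462] [-5.8874  0.1528 18.9178]
-0.087 [-0.0865 -0.0014  0.0462] [-5.4751 -0.28   17.2301]
-0.077 [-0.0787 -0.0013  0.0461] [-11.2996  -0.1574  22.9232]
-0.067 [-0.0689 -0.0013  0.0461] [-12.2953  -0.1742  22.3152]
-0.057 [-0.0584 -0.0013  0.0462] [-10.6128  -0.7013  22.2691]
-0.054 [-0.056  -0.0012  0.0461] [-12.4098   0.1414  23.3077]
-0.051 [-0.0532 -0.0013  0.0461] [-13.2251  -0.0987  22.9775]
-0.048 [-0.0502 -0.0012  0.0462] [-12.997   -0.4353  22.1624]
-0.045 [-0.0473 -0.0012  0.0461] [-12.7976  -0.6491  22.6166]
-0.042 [-0.0443 -0.0012  0.0461] [-12.5018  -0.3316  23.0649]
-0.039 [-0.0414 -0.0012  0.0461] [-12.7543  -0.8991  22.5121]
-0.036 [-0.0389 -0.0013  0.0461] [-13.7912  -0.7454  23.2218]
-0.033 [-0.0359 -0.0014  0.0461] [-13.8252  -0.8343  23.287 ]
-0.03 [-0.0353 -0.0014  0.0461] [-20.1952  -1.6877  28.1728]
-0.027 [-0.0351 -0.0014  0.0461] [-27.0084  -1.6393  33.6539]
12.75
```

The advance stopped hard at TCP x = -0.035, which is where the finger centre should be with the carrier home and the finger on the dish's front wall. I unload the finger, back off the wall, lift and look.

```bash
cat > rel.py <<'E'
from slide_st import *
x,z=np.load("x.npy")
for k in(.5,1):
    robot.move_straight(W(x+k*(-.0335-x),-.0014,z+k*(.0458-z)),.03);print(*st())
robot.move_straight(W(-.0335,-.0014,.0475),.03);print(*st())
robot.move_straight(W(-.0415,-.0014,.0485),.03);print(*st())
robot.move_straight(W(-.0415,-.0014,.13),.12);print(*st())
robot.reach(W(-.13,-.0014,.20),Q);robot.dwell(.2)
p,q=np.array(readout.current_position()),readout.current_tcp_rot()
c=camera("wrist");im=c["image"][:,:,::-1].copy()
M=np.eye(4);M[:3,:3]=R.from_quat(q).as_matrix();M[:3,3]=p;M=np.linalg.inv(M@c["hand_eye"])
def pr(x): return cv2.projectPoints(np.float64([x]),cv2.Rodrigues(M[:3,:3])[0],M[:3,3],c["camera_matrix"],None)[0].ravel()
for a in(-1,1):
  for b in(-1,1):
    for X in(W(-.049+a*.022,b*.025,.034),W(a*.075,b*.035,.034)):
      cv2.drawMarker(im,tuple(int(i) for i in pr(X)),(0,255,0),0,10,1)
cv2.imwrite("pics/w2.png",im);print(readout.current_time_s())
s=camera("scene")["image"][:,:,::-1];s=s[225:355,205:385];cv2.imwrite("pics/s2.png",cv2.resize(s,None,fx=4,fy=4,interpolation=cv2.INTER_CUBIC))
E
sed -n '1,/return/p' slide.py > slide_st.py; python3 rel.py
```

```text
[-16.1334  -0.4856  20.5643] [-0.0354 -0.0015  0.0462]
[-7.0107 -0.703   9.8421] [-0.0357 -0.0015  0.0463]
[-6.7806 -1.9187  4.2198] [-0.0356 -0.001   0.0466]
[-0.5097 -0.7122 -0.2303] [-0.0413 -0.0013  0.0485]
[-0.286   0.3666  0.5658] [-0.042  -0.001   0.1293]
15.5583
```

View pics/w2.png

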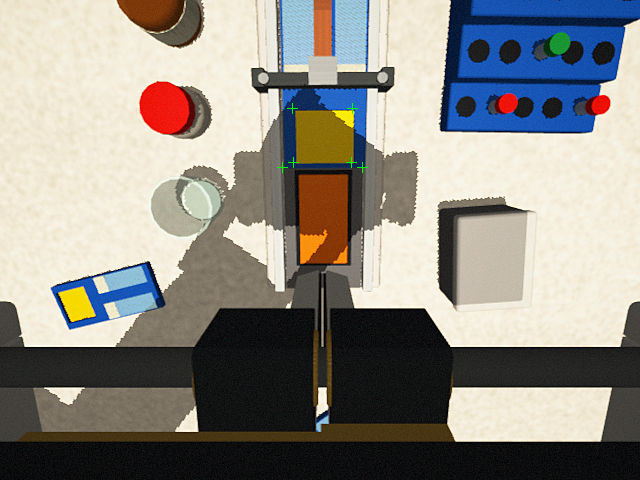

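View pics/s2.png

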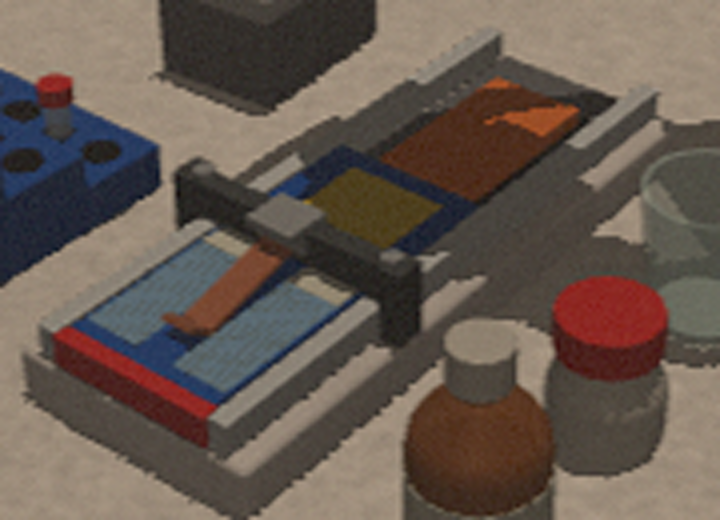

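The views show the carrier front at the red stop (s2 crop, about (215,400)), the leaf on top, and the orange bed bare behind the carrier rear (w2 row 169). The fingertip drifted back 0.6 mm during unloading, so I give one light push through the dish wall with no downward press, then retreat straight back. That removes any doubt about the 0–1 mm window.

```bash
cat > nudge.py <<'E'
from slide_st import *
robot.reach(W(-.0425,-.0014,.10),Q)
robot.move_straight(W(-.0425,-.0014,.0482),.10);robot.dwell(.1);f0[:]=readout.current_ft_force();print(*st())
for x in(-.037,-.035,-.034,-.033,-.032,-.031,-.030):
    robot.move_straight(W(x,-.0014,.0482),.03);F,p=st();print(x,F,p)
    if F[0]<-16: break
robot.move_straight(W(-.0425,-.0014,.0482),.03);print(*st())
robot.move_straight(W(-.0425,-.0014,.13),.12)
robot.reach(W(-.22,-.0014,.22),Q);robot.dwell(.3);print(*st(),readout.current_time_s())
ims=[]
for n,(a,b,c,d) in(("scene",(225,355,205,385)),("top",(125,315,240,390))):
    s=camera(n)["image"][a:b,c:d,::-1];ims.append(cv2.resize(s,None,fx=420/(b-a),fy=420/(b-a),interpolation=cv2.INTER_CUBIC)[:, :440])
cv2.imwrite("pics/s3.png",np.hstack(ims))
E
python3 nudge.py
```

```text
[0. 0. 0.] [-0.0417 -0.002   0.0493]
-0.037 [ 1.3504 -1.0053  0.0748] [-0.0365 -0.0015  0.0485]
-0.035 [-2.1226 -1.3697  2.0084] [-0.0357 -0.0013  0.048 ]
-0.034 [-4.1388 -1.935   3.6491] [-0.0356 -0.0013  0.048 ]
-0.033 [-6.1228 -1.8434  5.5484] [-0.0354 -0.0013  0.0479]
-0.032 [-9.3833 -1.279   6.1647] [-0.0353 -0.0013  0.0478]
-0.031 [-10.5181  -0.4668   8.4513] [-0.0353 -0.0012  0.0477]
-0.03 [-13.0031  -2.8632   9.1391] [-0.0352 -0.0012  0.0477]
[ 0.8543 -1.4388 -0.3483] [-0.042  -0.0015  0.0484]
[ 0.1304 -0.3312 -0.2413] [-0.2195 -0.0012  0.2193] 21.3167
```

View pics/s3.png

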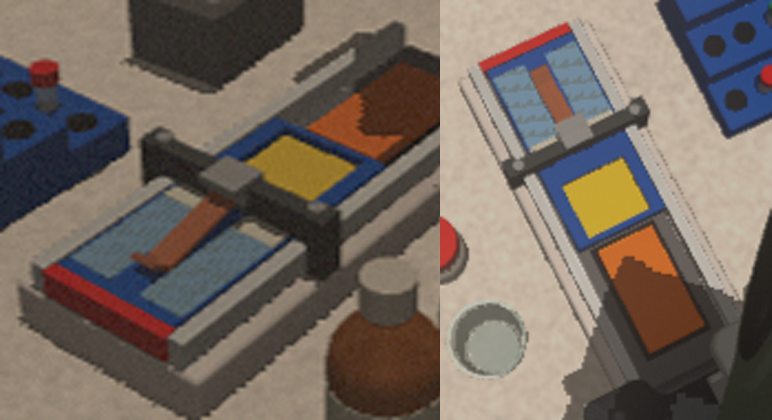

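The picture shows the carrier flush with the red stop (left panel about (170,330), right panel (525,45)). The leaf is on top, the bed is exposed behind the carrier and the bystanders have not moved. The push met solid resistance at the same place as before, so the carrier is home.

```bash
python3 -c "
from plant import ticket,readout
print(readout.current_ft_force(),readout.current_time_s());ticket.finish_job()"
```

```text
[-0.28937287 -0.1218503   0.513852  ] 21.4167
the job is handed in; nothing more can be done
```

The blue carrier is loaded and the job is handed in at 21.4 s. It is against the red stop, under the bridge and leaf, and the hand is clear.

- **Pressing and sliding:** with the gripper shut, I pressed the carrier down in its yellow dish with about 20–23 N until it bottomed on the channel floor. I then slid it about 94 mm until it met the stop, with about 27 N along the slide and 34 N down at the end. I unloaded the finger, backed off and lifted.
- **One extra push:** the fingertip drifted back about 0.6 mm while unloading. I pushed again through the dish wall with up to about 13 N (about 9 N down also built up), and it met solid resistance at the same position, so the carrier had not moved back.
- **Last checks:** the pictures show the carrier flush with the stop, the leaf on top of it and the orange bed exposed behind it. The bystanders in view had not moved, and the tool force was about zero.
- **Limits of the checks:** that the bed is up was judged by eye in the pictures, not measured. My triangulated heights for the carrier top and stop top came out 3–4 mm below the text, while the lengths and plan positions agreed to within about 3 mm.

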